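Switch the kitchen radio to the station with the raised dot

TASK

Switch the radio on to the station marked by the raised dome: pull the knob on its top up against its spring, turn it until its pointer faces the dome, and let it snap down fully home into the notch there. The notch is a little to one side of the dome, so feel for it; do not force the knob round or down against its notches, nor pull it up as far as its stop. Leave the funnel, coasters, match tin and timer where they stand.

Things in the scene. Friction and masses are not known exactly. Their poses are not given: they have to be found in the camera images.
- radio: chrome box radio fixed to the shelf, 150 x 270 x 140 mm (x, y, z); origin at the centre of its underside, front (round speaker, glass dial) to its -x. The selector knob is on its flat top, turning on a vertical axis at x -5, y -40 mm of the origin. At the start the knob is down in a wide 'off' notch, pointing about straight back (the radio's +x).
- knob_grip (a point): point on the knob's axis at the height to grip, 40 mm above the radio's top when down; moves with the knob; x along the pointer, z up. The black knob: a round skirt 82 mm across, 4 mm thick, its upper face 15 mm above the radio's top when down; on it an upright bar grip 44 mm long (along the pointer), 14 mm wide, from 15 to 55 mm above the radio's top.
- knob_pointer (a point): point in line with the knob's aluminium pointer ridge, 56 mm from the axis (in the air; the ridge ends at 47 mm), 13 mm above the radio's top when down. It is over a station mark when the knob points straight at that mark. The knob turns about 95 degrees each way from straight back and stays at the angle where it is left; turning takes 0.05 N m, up to 0.1 when on the lands.
- spindle (a joint): how far the knob is raised, m: 0 down in a notch, 0.0075 with its pin resting on a land between notches, 0.014 upper stop. A spring pulls it down: 5 N at 0, 8 N on the lands, 10 N at the stop. Raise it over 7.5 mm to turn it; 9 to 11 mm is good. Let go off a notch it rests on a land; turned there lightly, held loosely, it drops by itself when the notch comes.
- pin: steel pin, 6 mm diameter, under the skirt 34 mm from the axis below the pointer; origin at its lower end. It drops into notches of a crown hidden in the boss under the skirt (85 mm across, 10.5 high): one notch 8 mm wide (2 mm play) near each of the four station marks, all off their marks by the same unknown angle, up to 12 degrees either way. Over 25 N on it, from forcing the knob round or down, harms it.
- dome: raised white plastic dome, 14 mm across, 12 mm high, origin at the centre of its underside, fixed on the radio's top in one of four station mark places: 56 mm from the knob's axis, 36 and 70 degrees to either side of straight back (radio's +x). The other three places have flat white discs 14 mm across, 1.5 mm thick.
- funnel: green silicone funnel standing on its mouth, 90 mm across, 100 mm high, to the radio's left (+y); origin at the centre of its underside
- coasters: stack of bamboo coasters, 92 mm across, 40 mm high, to the radio's right (-y); origin at the centre of its underside
- match_tin: metal match tin 38 x 58 x 22 mm in front of the radio (robot's side), right; origin at the centre of its underside
- timer: white round kitchen timer, 68 mm across, 47 mm high, in front of the radio (robot's side), left; origin at the centre of its underside

How it is judged:
By the outcome, as a careful person would: the job done as asked, in the order asked, and still so for the second after the job is handed in, with the robot touching nothing.
It also fails if it takes over 64 s, if anything falls off the work surface, if the arm or the gripper's body presses on something with over 40 N, if the wrist force passes 120 N, or if a joint passes its speed limit or range.

ROBOT

A 6-joint arm with a two-finger parallel gripper is mounted at the origin on the work surface. World frame = base frame: x ahead of the robot, y to its left, z up, the work surface at z = 0. Lengths are in m, angles in rad, forces in N, time in s.
With the tool pointing down it reaches from about 0.25 to 0.8 m from the base axis. Payload 8.5 kg.
Tool frame: the origin (TCP) lies at the very end of the fingers, on their centre line; the grasp point (between the pads) lies 19 mm behind it; z points along the fingers, y is the direction in which the jaws open and shut (so a half turn about z gives the same grasp; the last joint's range is limited). The gripper opens to 85 mm and grips with 20 to 120 N. Pads are 22 mm wide; open, the fingers measure 114 mm over their backs; the gripper's body (76 mm by 85 mm) begins 54 mm behind the grasp point. The pads swing forward as they close: fully open they stand 13 mm farther back than shut.
Start: joints at [1.121, 0.238, -0.013, 1.319, 0, 1.571], TCP at [0.228, 0.473, 0.231] pointing down, gripper open.
Joint ranges: [-2.66, 2.66], [-1.03, 1.9], [-1.14, 1.46], [-1.82, 2.27], [-1.45, 1.34], [-3.14, 3.14]. Speed limits (rad/s): [2.22, 2.22, 2.79, 3.14, 3.14, 3.14].

INTERFACE

Orientations are given as a rotation vector (axis times angle).
In Python, from cell import readout, optics, job gives the robot as it stands. The module is installed in compiled form; this text tells all that it offers.
- The arm moves only by the shell command python3 -m handwheel 'ROWS'. ROWS is JSON, a list of rows, each an object with "translation": the shift along the world's x, y, z in cm, a list of three; "rot": the turn, a rotation vector about the world's x, y, z in units of 6 degrees (1.0 is 6 degrees), a list of three; "grip": the opening, from 0 (shut) to 1 (fully open). In form: [{"translation": [x, y, z], "rot": [ax, ay, az], "grip": grip}, ...]. A call has 1 to 20 rows; each row is the pose to reach, as a shift and turn from the pose commanded when the call began; what a row does not reach only later rows make up. A row lasts 1/12 s, in which the tool goes at most 41.7 mm and 7.16 degrees, less where a joint would pass 70% of its speed; a pose out of reach is approached as far as the arm can. A call with a gripper value outside its range is refused whole. The fingers move at their own pace and stop on an object; the grip force is fixed at half the most. Time passes only in rows, so rows that repeat a pose let the fingers close. It gives the time, the measured TCP pose, the force and the opening at its end, in the units of the state.
- readout.sense(): the state, without advancing time (a new reading comes with each control period).
- optics.camera(name): name is "scene" or "top"; returns a dict with "color" (420x560x3 uint8, blue, green, red), "depth" (420x560 float32, m along the optical axis (not along the pixel's ray), 0 where there is no reading), "K" (3x3 intrinsics, pixels), "origin" and "attitude" of the camera in the world. Camera axes: x right, y down, z forward; pixel columns grow to the right and rows downward; lengths in m; the calibration is good to about 2 mm. A picture is of the moment at which its call begins.
- job.hand_in(): hands the job in, once; it reports no verdict.
The state is a dict: "t": time; "joint_pos": joint angles; "joint_velocities": joint speeds; "effort": joint torques, N m; "tcp_pos": TCP position; "ee_rot": TCP orientation; "ft_force": force on the tool from outside, world axes, zero at the start; "wrist_torque": the same for the moment, N m; "gripper_width": finger opening in m.
Only numpy, scipy, OpenCV 4.12 (cv2) and the standard library are available. Lean on these libraries where they do the work, as an engineer would, in place of code of your own. Each camera call takes 0.05 s, during which the arm holds its last target. There are 200 camera calls.

## Working session

There is one attempt and no reset: what is moved stays moved. The work goes in short steps, Python scripts to look and compute and a shell command to move; the robot and the scene stay as the last step left them, time stands still between calls to the robot, and variables do not carry over. Pictures are saved under pics/ and viewed, about 8 in all and at most 12, crops included, and the job is handed in when it is done.

```bash
mkdir -p pics; cat > h.py <<'E'
import numpy as np,cv2
from cell import readout,optics,job
from scipy.spatial.transform import Rotation as R
def cam(n):
    c=optics.camera(n);A=np.array(c["attitude"],float)
    if A.shape==(3,3): M=A
    elif A.size==3: M=R.from_rotvec(A).as_matrix()
    else: M=R.from_quat(A).as_matrix()
    d=c["depth"];v,u=np.mgrid[:420,:560];K=c["K"]
    P=np.stack([(u-K[0,2])/K[0,0]*d,(v-K[1,2])/K[1,1]*d,d],-1)@M.T+np.array(c["origin"])
    P[d==0]=np.nan
    return c["color"],P,c
E
python3 - <<'E'
from h import *
for n in("scene","top"):
    im,P,c=cam(n);cv2.imwrite(f"pics/{n}0.png",im);print(n,c["K"].tolist(),c["origin"],c["attitude"]);np.save(f"{n}0.npy",P)
print(readout.sense())
E
```

```text
scene [[507.29005248698496, 0.0, 277.17232481795577], [0.0, 507.29005248698496, 208.5568590728533], [0.0, 0.0, 1.0]] [1.2272404  0.40139196 0.78558668] [-1.30322778 -2.15615227  0.98546475]
top [[454.34773962071836, 0.0, 285.48505423412706], [0.0, 454.34773962071836, 203.62035285433848], [0.0, 0.0, 1.0]] [0.37000361 0.0371085  1.10810555] [-2.07639986  2.15303098 -0.22608565]
{'t': 0.1, 'joint_pos': array([ 1.12099864e+00,  2.38730985e-01, -1.41494474e-02,  1.31920603e+00,
       -2.22222266e-05,  1.57081076e+00]), 'joint_velocities': array([-0.00068889, -0.00171549,  0.00024991,  0.00055217, -0.00024625,
        0.00151216]), 'effort': array([ 8.78522114e-04, -5.39723182e+01,  3.46997452e+01,  1.35006197e-02,
        4.37723406e-05,  1.34984231e-05]), 'tcp_pos': array([0.22810835, 0.47244852, 0.23074455]), 'ee_rot': array([-7.00562133e-01, -3.06221189e+00,  1.98311785e-03]), 'ft_force': array([-0.65871467,  0.57560577, -0.33413123]), 'wrist_torque': array([0.01869041, 0.01394845, 0.00404493]), 'gripper_width': 0.08554514938084629}
```

View pics/scene0.png

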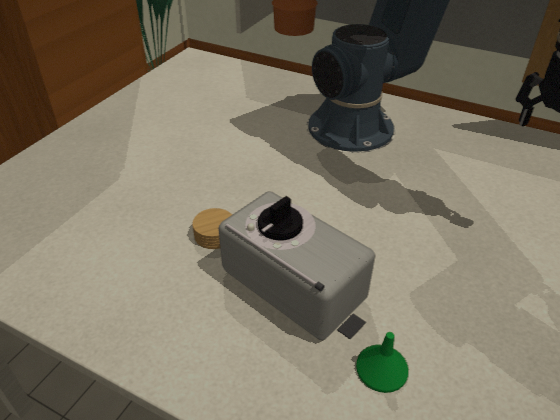

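View pics/top0.png

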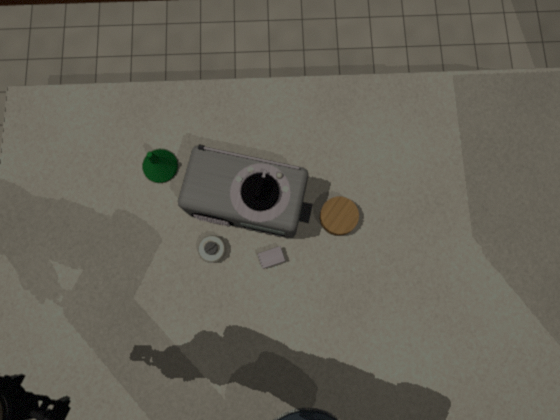

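The scene view shows the radio with the knob at about (280,220). The top view has the knob at about (261,190), its pointer up (+x), and a possible dome at (280,174). Next I enlarge that area and measure it.

```bash
cat > m.py <<'E'
from h import *
T=np.load("top0.npy");S=np.load("scene0.npy")
from scipy.optimize import least_squares
Z=T[...,2];reg=np.zeros(Z.shape,bool);reg[130:250,170:325]=1
m=reg&(abs(Z-.14)<.006);n,l,st,ce=cv2.connectedComponentsWithStats(m.astype(np.uint8))
k=1+np.argmax(st[1:,4]);big=(l==k);hull=cv2.convexHull(T[big][:,:2].astype(np.float32))
print("radio top rect",cv2.minAreaRect(hull),"z med",np.median(Z[big]))
for nm,P in(("top",T),("scene",S)):
    z=P[...,2];near=(np.hypot(P[...,0]-.39,P[...,1]-.06)<.25) if 0 else np.ones(z.shape,bool)
    g=(z>.185)&(z<.205)&near&(P[...,0]>.25)&(abs(P[...,1])<.25)
    print(nm,"grip bar",g.sum(),cv2.minAreaRect(P[g][:,:2].astype(np.float32)),np.median(z[g]))
im=cv2.imread("pics/top0.png")[150:235,215:315];im2=cv2.imread("pics/scene0.png")[185:260,230:330]
a=cv2.resize(im,(400,340),interpolation=3);b=cv2.resize(im2,(400,300),interpolation=3)
cv2.imwrite("pics/c0.png",np.hstack([a,cv2.copyMakeBorder(b,0,40,0,0,0)]))
c=P=None
# raised points: z 0.144..0.156 near knob
cx=T[(Z>.185)&(Z<.205)&reg][:,:2].mean(0);print("centre",cx)
for nm,P in(("top",T),("scene",S)):
    r=np.hypot(P[...,0]-cx[0],P[...,1]-cx[1]);g=(r>.047)&(r<.066)&(P[...,2]>.145)&(P[...,2]<.157)
    q=P[g];print(nm,"dome pts",len(q),q.mean(0),np.round(q[:25],3).tolist())
E
python3 m.py
```

```text
radio top rect ((0.6141746044158936, 0.12027092278003693), (0.26394352316856384, 0.14400863647460938), 76.08719635009766) z med 0.1402091443147283
top grip bar 149 ((0.6014085412025452, 0.08252418786287308), (0.014343873597681522, 0.044147100299596786), 73.18887329101562) 0.1951592911503397
scene grip bar 201 ((0.603539764881134, 0.0835321769118309), (0.014718678779900074, 0.04447309672832489), 74.48521423339844) 0.19444629818808745
centre [0.6003839  0.08243754]
top dome pts 52 [0.62603638 0.06112323 0.14822286] [[0.65, 0.101, 0.145], [0.648, 0.107, 0.145], [0.642, 0.041, 0.152], [0.642, 0.039, 0.152], [0.643, 0.037, 0.147], [0.644, 0.109, 0.146], [0.64, 0.044, 0.148], [0.64, 0.041, 0.151], [0.639, 0.039, 0.153], [0.639, 0.037, 0.153], [0.64, 0.035, 0.15], [0.638, 0.046, 0.149], [0.637, 0.044, 0.151], [0.638, 0.041, 0.15], [0.637, 0.039, 0.153], [0.638, 0.037, 0.15], [0.637, 0.035, 0.151], [0.638, 0.033, 0.148], [0.639, 0.11, 0.145], [0.637, 0.046, 0.145], [0.635, 0.044, 0.152], [0.634, 0.042, 0.155], [0.636, 0.039, 0.149], [0.634, 0.037, 0.153], [0.636, 0.035, 0.148]]
scene dome pts 41 [0.64029109 0.04203904 0.14980056] [[0.635, 0.036, 0.151], [0.637, 0.039, 0.154], [0.635, 0.04, 0.152], [0.636, 0.032, 0.148], [0.637, 0.035, 0.15], [0.64, 0.039, 0.154], [0.64, 0.041, 0.155], [0.634, 0.04, 0.149], [0.634, 0.042, 0.15], [0.641, 0.035, 0.151], [0.641, 0.037, 0.151], [0.641, 0.04, 0.152], [0.639, 0.041, 0.152], [0.637, 0.041, 0.15], [0.638, 0.044, 0.152], [0.636, 0.045, 0.151], [0.644, 0.037, 0.151], [0.641, 0.038, 0.149], [0.641, 0.039, 0.15], [0.641, 0.041, 0.15], [0.639, 0.042, 0.149], [0.637, 0.044, 0.149], [0.636, 0.045, 0.149], [0.643, 0.036, 0.148], [0.644, 0.039, 0.15]]
```

View pics/c0.png

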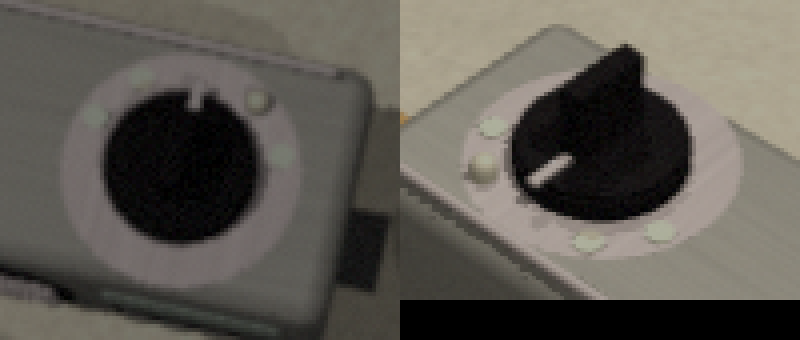

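The dome sits at about (0.640, 0.040, 0.152), −35° from the radio's +x, so it's the −36° place. The radio's +x is at world yaw −13.9°, the knob axis is at about (0.602, 0.083), and the bar is at about −16°. Both cameras agree within 2 mm. The first notch clockwise of off is the target, so I move to hover above the knob.

```bash
python3 -m handwheel '[{"translation":[0,0,2],"rot":[0,0,0],"grip":1},{"translation":[8,-8,2],"rot":[0,0,1.6],"grip":1},{"translation":[37.4,-39,2],"rot":[0,0,1.6],"grip":1},{"translation":[37.4,-39,2],"rot":[0,0,1.6],"grip":1},{"translation":[37.4,-39,2],"rot":[0,0,1.6],"grip":1},{"translation":[37.4,-39,2],"rot":[0,0,1.6],"grip":1},{"translation":[37.4,-39,2],"rot":[0,0,1.6],"grip":1},{"translation":[37.4,-39,2],"rot":[0,0,1.6],"grip":1},{"translation":[37.4,-39,2],"rot":[0,0,1.6],"grip":1},{"translation":[37.4,-39,2],"rot":[0,0,1.6],"grip":0.6},{"translation":[37.4,-39,2],"rot":[0,0,1.6],"grip":0.6},{"translation":[37.4,-39,2],"rot":[0,0,1.6],"grip":0.6},{"translation":[37.4,-39,2],"rot":[0,0,1.6],"grip":0.6},{"translation":[37.4,-39,2],"rot":[0,0,1.6],"grip":0.6},{"translation":[37.4,-39,2],"rot":[0,0,1.6],"grip":0.6},{"translation":[37.4,-39,2],"rot":[0,0,1.6],"grip":0.6},{"translation":[37.4,-39,2],"rot":[0,0,1.6],"grip":0.6},{"translation":[37.4,-39,2],"rot":[0,0,1.6],"grip":0.6}]'
cat > s.py <<'E'
from h import *
s=readout.sense();y=R.from_rotvec(s["ee_rot"]).as_matrix()[:,1];z=R.from_rotvec(s["ee_rot"]).as_matrix()[:,2]
print("t %.2f"%s["t"],"tcp",s["tcp_pos"].round(4),"jawyaw %.1f"%np.degrees(np.arctan2(y[1],y[0])),"z",z.round(3),"F",s["ft_force"].round(1),"M",s["wrist_torque"].round(2),"w %.4f"%s["gripper_width"],"j6 %.2f"%s["joint_pos"][5])
E
python3 s.py
```

```text
t: 1.6
tcp_pos: [0.6014, 0.0835, 0.2512]
ee_rot: [-0.441, -3.11, 0.0]
ft_force: [0.3, 0.6, -0.2]
gripper_width: 0.0511
t 1.60 tcp [0.6014 0.0835 0.2512] jawyaw 73.9 z [-0.001  0.    -1.   ] F [ 0.3  0.6 -0.2] M [ 0.01  0.04 -0.03] w 0.0511 j6 0.42
```

```bash
python3 -m handwheel '[{"translation":[0,0,-3],"rot":[0,0,0],"grip":0.45},{"translation":[0,0,-5],"rot":[0,0,0],"grip":0.45},{"translation":[0,0,-7],"rot":[0,0,0],"grip":0.45},{"translation":[0,0,-8],"rot":[0,0,0],"grip":0.45},{"translation":[0,0,-9],"rot":[0,0,0],"grip":0.45},{"translation":[0,0,-9],"rot":[0,0,0],"grip":0.35},{"translation":[0,0,-9],"rot":[0,0,0],"grip":0.25},{"translation":[0,0,-9],"rot":[0,0,0],"grip":0.25},{"translation":[0,0,-9],"rot":[0,0,0],"grip":0.25},{"translation":[0,0,-9],"rot":[0,0,0],"grip":0.25}]'
python3 s.py; python3 - <<'E'
from h import *
im,P,c=cam("scene");cv2.imwrite("pics/s1.png",cv2.resize(im[140:280,190:380],(760,560),interpolation=3))
E
```

```text
t: 2.43
tcp_pos: [0.6027, 0.0828, 0.1622]
ee_rot: [0.442, 3.109, 0.001]
ft_force: [-0.1, 1.0, 1.4]
gripper_width: 0.0218
t 2.43 tcp [0.6027 0.0828 0.1622] jawyaw 73.8 z [ 0.001  0.    -1.   ] F [-0.1  1.   1.4] M [ 0.02 -0.01  0.01] w 0.0218 j6 0.42
```

View pics/s1.png

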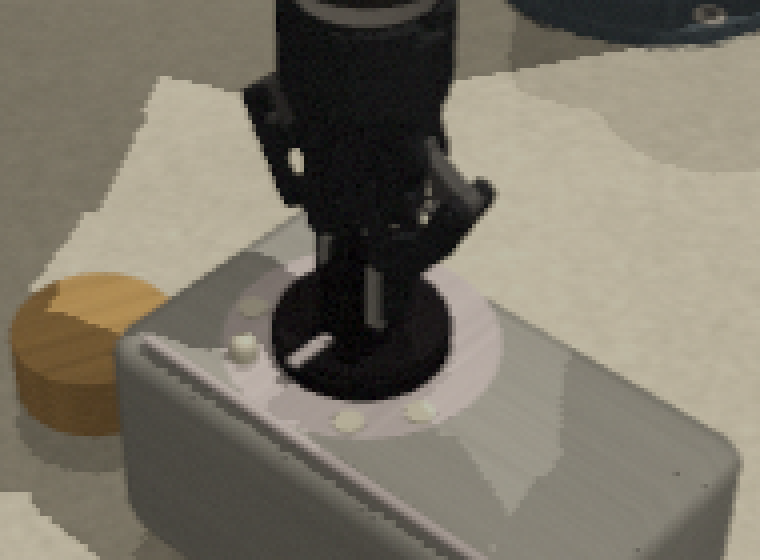

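The fingers straddle the bar. The pointer is near (305,350) in the crop, the dome is at (243,348), and nothing is touched. Now I close.

```bash
python3 -m handwheel '[{"translation":[0,0,0],"rot":[0,0,0],"grip":0.15},{"translation":[0,0,0],"rot":[0,0,0],"grip":0.1},{"translation":[0,0,0],"rot":[0,0,0],"grip":0.05},{"translation":[0,0,0],"rot":[0,0,0],"grip":0.05},{"translation":[0,0,0],"rot":[0,0,0],"grip":0.05},{"translation":[0,0,0],"rot":[0,0,0],"grip":0.05}]'; python3 s.py
```

```text
t: 2.98
tcp_pos: [0.6023, 0.0821, 0.162]
ee_rot: [0.442, 3.109, -0.001]
ft_force: [-1.8, -4.2, 5.8]
gripper_width: 0.0131
t 2.98 tcp [0.6023 0.0821 0.162 ] jawyaw 73.8 z [ 0.001 -0.001 -1.   ] F [-1.8 -4.2  5.8] M [-0.79  0.35  0.03] w 0.0131 j6 0.42
```

```bash
python3 -m handwheel '[{"translation":[0,-0.05,0.15],"rot":[0,0,0],"grip":0.05},{"translation":[0,-0.05,0.3],"rot":[0,0,0],"grip":0.05},{"translation":[0,-0.05,0.45],"rot":[0,0,0],"grip":0.05},{"translation":[0,-0.05,0.6],"rot":[0,0,0],"grip":0.05},{"translation":[0,-0.05,0.75],"rot":[0,0,0],"grip":0.05},{"translation":[0,-0.05,0.9],"rot":[0,0,0],"grip":0.05},{"translation":[0,-0.05,1.0],"rot":[0,0,0],"grip":0.05},{"translation":[0,-0.05,1.0],"rot":[0,0,0],"grip":0.05},{"translation":[0,-0.05,1.0],"rot":[0,0,0],"grip":0.05}]'; python3 s.py
cat > k.py <<'E'
from h import *
S0=np.load("scene0.npy")
im,P,c=cam("scene")
cx=np.array([.6022,.083])
def skirt(P):
    q=P.reshape(-1,3);q=q[np.isfinite(q[:,0])]
    d=q[:,:2]-cx;r=np.hypot(*d.T)
    m=(r>.024)&(r<.0405)&(d[:,0]>.005)&(q[:,2]>.146)&(q[:,2]<.18)
    return np.median(q[m,2]),m.sum()
a,b=skirt(P),skirt(S0);print("skirt z now",a,"start",b,"rise mm %.1f"%((a[0]-b[0])*1e3))
# pointer: bright pixels at skirt
d=P[...,:2]-cx;r=np.hypot(d[...,0],d[...,1]);g=im.max(2)
m=(r>.028)&(r<.0415)&(P[...,2]>.15)&(P[...,2]<.18)&(g>90)
q=d[m]; print("pointer n",m.sum(),"yaw %.1f"%np.degrees(np.median(np.arctan2(q[:,1],q[:,0]))) if m.sum() else "")
E
python3 k.py
```

```text
t: 3.73
tcp_pos: [0.6022, 0.0821, 0.1712]
ee_rot: [-0.442, -3.11, 0.001]
ft_force: [2.9, -3.1, -9.0]
gripper_width: 0.0133
t 3.73 tcp [0.6022 0.0821 0.1712] jawyaw 73.8 z [-0. -0. -1.] F [ 2.9 -3.1 -9. ] M [-0.66 -0.69  0.06] w 0.0133 j6 0.42
skirt z now (np.float64(0.16370839745368915), np.int64(495)) start (np.float64(0.1553619215366413), np.int64(352)) rise mm 8.3
pointer n 37 yaw -15.1
```

```bash
python3 -m handwheel '[{"translation":[0,0,0.05],"rot":[0,0,-0.5],"grip":0.05},{"translation":[0,0,0.05],"rot":[0,0,-1],"grip":0.05},{"translation":[0,0,0.05],"rot":[0,0,-1.5],"grip":0.05},{"translation":[0,0,0.05],"rot":[0,0,-2],"grip":0.05},{"translation":[0,0,0.05],"rot":[0,0,-2.5],"grip":0.05},{"translation":[0,0,0.05],"rot":[0,0,-3],"grip":0.05},{"translation":[0,0,0.05],"rot":[0,0,-3.2],"grip":0.05},{"translation":[0,0,0.05],"rot":[0,0,-3.2],"grip":0.05},{"translation":[0,0,0.05],"rot":[0,0,-3.2],"grip":0.05}]'; python3 s.py;python3 k.py
```

```text
t: 4.53
tcp_pos: [0.6023, 0.0821, 0.1717]
ee_rot: [0.952, 2.994, -0.001]
ft_force: [3.3, -3.3, -9.3]
gripper_width: 0.0134
t 4.53 tcp [0.6023 0.0821 0.1717] jawyaw 54.7 z [-0. -0. -1.] F [ 3.3 -3.3 -9.3] M [-0.79 -0.87 -0.02] w 0.0134 j6 0.75
skirt z now (np.float64(0.16432641790455338), np.int64(488)) start (np.float64(0.1553619215366413), np.int64(352)) rise mm 9.0
pointer n 32 yaw -32.3
```

```bash
python3 -m handwheel '[{"translation":[0,0,-0.1],"rot":[0,0,0],"grip":0.05},{"translation":[0,0,-0.1],"rot":[0,0,0],"grip":0.2},{"translation":[0,0,-0.2],"rot":[0,0,0],"grip":0.22},{"translation":[0,0,-0.2],"rot":[0,0,0],"grip":0.22},{"translation":[0,0,-0.2],"rot":[0,0,0],"grip":0.22}]'; python3 s.py;python3 k.py
```

```text
t: 5.0
tcp_pos: [0.6023, 0.0826, 0.1704]
ee_rot: [0.953, 2.993, 0.001]
ft_force: [-0.6, -0.2, 0.5]
gripper_width: 0.0193
t 5.00 tcp [0.6023 0.0826 0.1704] jawyaw 54.7 z [ 0.001  0.001 -1.   ] F [-0.6 -0.2  0.5] M [ 0.03  0.01 -0.03] w 0.0193 j6 0.75
skirt z now (np.float64(0.16126648120257492), np.int64(449)) start (np.float64(0.1553619215366413), np.int64(352)) rise mm 5.9
pointer n 32 yaw -33.4
```

```bash
python3 -m handwheel '[{"translation":[0,-0.05,0],"rot":[0,0,0],"grip":0.17},{"translation":[0,-0.05,0],"rot":[0,0,-0.25],"grip":0.165},{"translation":[0,-0.05,0],"rot":[0,0,-0.5],"grip":0.165},{"translation":[0,-0.05,0],"rot":[0,0,-0.5],"grip":0.165},{"translation":[0,-0.05,0],"rot":[0,0,-0.5],"grip":0.165}]'; python3 s.py;python3 k.py
```

```text
t: 5.47
tcp_pos: [0.6023, 0.0818, 0.1699]
ee_rot: [1.031, 2.968, 0.0]
ft_force: [0.2, 0.4, 0.6]
gripper_width: 0.0145
t 5.47 tcp [0.6023 0.0818 0.1699] jawyaw 51.7 z [ 0.  0. -1.] F [0.2 0.4 0.6] M [ 0.13 -0.05  0.05] w 0.0145 j6 0.80
skirt z now (np.float64(0.15536621444068643), np.int64(358)) start (np.float64(0.1553619215366413), np.int64(352)) rise mm 0.0
pointer n 26 yaw -36.9
```

The knob has dropped about 7.5 mm at roughly −37°. I open, retreat and verify.

```bash
python3 -m handwheel '[{"translation":[0,0,0],"rot":[0,0,0],"grip":0.3},{"translation":[0,0,0],"rot":[0,0,0],"grip":0.45},{"translation":[0,0,0],"rot":[0,0,0],"grip":0.45},{"translation":[0,0,0],"rot":[0,0,0],"grip":0.45},{"translation":[0,0,3],"rot":[0,0,0],"grip":0.45},{"translation":[0,0,6],"rot":[0,0,0],"grip":0.45},{"translation":[0,0,9],"rot":[0,0,0],"grip":0.45},{"translation":[-4,0,11],"rot":[0,0,0],"grip":0.45},{"translation":[-8,4,11],"rot":[0,0,0],"grip":0.45},{"translation":[-12,8,11],"rot":[0,0,0],"grip":0.45},{"translation":[-16,12,11],"rot":[0,0,0],"grip":0.45},{"translation":[-20,16,11],"rot":[0,0,0],"grip":0.45},{"translation":[-24,20,11],"rot":[0,0,0],"grip":0.45},{"translation":[-26,24,11],"rot":[0,0,0],"grip":0.45},{"translation":[-26,24,11],"rot":[0,0,0],"grip":0.45},{"translation":[-26,24,11],"rot":[0,0,0],"grip":0.45}]'; python3 s.py;python3 k.py
sed -e 's/T=np.load("top0.npy");S=np.load("scene0.npy")/it,T,_=cam("top");is_,S,_=cam("scene");cv2.imwrite("pics\/top1.png",it);cv2.imwrite("pics\/scene1.png",is_)/' -e 's/top0.png/top1.png/;s/scene0.png/scene1.png/;s/c0.png/c1.png/' -e '/q=P\[g\]/d' -e '$a\ \ \ \ pass' m.py > m1.py; sed -i 's/g=(r>.047).*$/pass/' m1.py; python3 m1.py
```

```text
t: 6.85
tcp_pos: [0.3404, 0.3231, 0.2802]
ee_rot: [1.032, 2.967, 0.001]
ft_force: [1.7, 0.5, 0.9]
gripper_width: 0.0383
t 6.85 tcp [0.3404 0.3231 0.2802] jawyaw 51.6 z [ 0.     0.001 -1.   ] F [1.7 0.5 0.9] M [-0.03 -0.09 -0.01] w 0.0383 j6 1.43
skirt z now (np.float64(0.15541164188025697), np.int64(360)) start (np.float64(0.1553619215366413), np.int64(352)) rise mm 0.0
pointer n 32 yaw -35.9
radio top rect ((0.6153643727302551, 0.11954446136951447), (0.26543617248535156, 0.14464856684207916), 75.44819641113281) z med 0.1402492693952896
top grip bar 159 ((0.60091233253479, 0.0826810747385025), (0.014169171452522278, 0.04395917057991028), 52.865211486816406) 0.1950923648594708
scene grip bar 212 ((0.603092610836029, 0.08257433027029037), (0.016163058578968048, 0.04320710524916649), 54.56555938720703) 0.1941575054678467
centre [0.60007015 0.08247831]
```

View pics/c1.png

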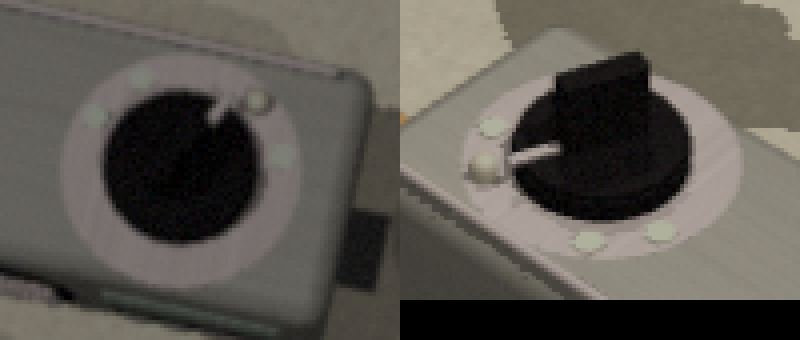

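The picture shows the pointer ridge aimed just beside the dome, which is at (258,101) in the top crop and (484,165) in the scene crop. The bar top is back at 0.195 m, so the knob is fully down. It was on a land at −33° and dropped on turning further away from off, so this is the dome's notch. Handing in.

```bash
python3 - <<'E'
from h import *
a=cv2.imread("pics/top0.png");b=cv2.imread("pics/top1.png")
for n,(u,v) in dict(funnel=(160,165),coasters=(340,215),tin=(271,257),timer=(211,248)).items():
    f=lambda i:i[v-24:v+24,u-24:u+24].astype(np.float32).mean(2)
    print(n,cv2.phaseCorrelate(f(a),f(b)))
job.hand_in()
E
```

```text
funnel ((0.02397067307045475, -0.07079430569956813), 0.9540542989141412)
coasters ((-0.11107891459821673, -0.00706385520990338), 1.0111004658457305)
tin ((0.06872104840575233, -0.13955830309606654), 0.9288746652503809)
timer ((-0.0015391448975101696, 0.0026473204322918775), 1.0085046032650604)
the job is handed in; nothing more can be done
```

The radio knob is seated in the notch next to the dome, and I've handed the job in at about 7 s of robot time, with the arm clear of everything.

**What I did:** I gripped the knob's bar and lifted it about 9 mm, short of the stop. I turned it about 19° clockwise and let it down onto a land. Then I turned it lightly with loose jaws, and it dropped into the notch by itself.

**Last checks:**
- **Knob down:** the skirt and bar tops are back at their starting heights, a rise of 0.0 mm.
- **Pointer angle:** it sits at about −22° to −23° from straight back, and the dome's mark is at −36°. That is about 13° off. It exceeds the stated 12° by about as much as the pin's play (±1.7°) and the measuring error (1–2°) allow. It is the first notch from off on the dome's side.
- **Forces:** readings at the end of each move stayed under 10 N on any axis; I did not see the values in between.
- **Other objects:** the funnel, coasters, match tin and timer moved less than 0.2 pixels between the first and last pictures.

**One disagreement:** while the knob rested on the land, the camera read a rise of 5.9 mm instead of 7.5. The camera had also read a little low on the lift (8.3 mm against 9.2 mm of arm travel), probably because the fingers blocked part of the view.

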